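Clear the inspected collars off the sorting tray

TASK

The handle collars on the green sorting tray have been inspected: with the closed fingers, sweep the three bright steel ones along the tray and off its open end into the blue bin, and sweep the black reject off the opposite end into the red bin. Push them lightly, without squeezing or lifting any of them, and leave the yellow plug gauge on the tray and everything else on the bench standing where it is.

Things in the scene. Friction and masses are not known exactly. Their poses are not given: they have to be found in the camera images.
- tray: fixed sorting tray: a green flat top 250 mm wide (its own x) and 260 mm long (its own y), 70 mm above the bench, on aluminium legs. Upstands 12 mm high and 3 mm thick run along both long sides (x = +-125 mm); both short ends (y = +-130 mm) are open edges with no lip, and a bin stands under each. Origin on the bench under the middle of the tray, z up; the top is at z = +70 mm in this frame
- blue_bin: fixed open blue bin for good parts, 240 mm (x) by 120 mm (y), 58 mm high, walls and floor 4 mm. It stands at one end of the tray (either end), parallel to it, its near wall tucked 15 mm in under the tray's open edge and its rim 12 mm below the tray top, so that what is pushed off that edge falls in. Origin on the bench under its middle, 175 mm along the tray's y axis from the tray's origin
- red_bin: fixed open red bin for rejects, same size and frame as the blue one, at the other end of the tray
- good1: good part: bright steel ring (short tube) 28 mm across, 18 mm high, 16 mm bore, about 40 g, standing flat on the tray; origin at the centre of the ring, 9 mm above the tray top; it slides easily
- good2: good part: bright steel ring (short tube) 28 mm across, 18 mm high, 16 mm bore, about 40 g, standing flat on the tray; origin at the centre of the ring, 9 mm above the tray top; it slides easily
- good3: good part: bright steel ring (short tube) 28 mm across, 18 mm high, 16 mm bore, about 40 g, standing flat on the tray; origin at the centre of the ring, 9 mm above the tray top; it slides easily
- reject: rejected part: black ring (short tube) 28 mm across, 18 mm high, 16 mm bore, about 40 g, standing flat on the tray; origin at the centre of the ring, 9 mm above the tray top; it slides easily
- gauge: loose plug gauge standing on the tray near its far long side (tray x about +90 mm): yellow handle 22 mm across, 24 mm high, steel plug on top to 40 mm; origin at the centre of its foot. Leave it
- knob1: loose black pan-lid knob on the bench to the robot's left, 42 mm across, 40 mm high; origin under its middle. Leave it
- knob2: loose black pan-lid knob on the bench to the robot's right, 42 mm across, 40 mm high; origin under its middle. Leave it
- dish: loose round white dish of studs on the bench, 116 mm across, 30 mm high; origin under its middle. Leave it
- pot: loose cream pot with black cap and side grips, 190 mm over the grips, 95 mm high; origin under its middle. Leave it
- wrench: loose steel wrench lying on the bench, 160 mm long; origin under its middle. Leave it
There are look-alikes about, which are no part of the job. Leave any pink, purple or white look-alike of the knob1 alone.

How it is judged:
At the end, for the whole second after the job is handed in: the three steel collars lie at rest inside the blue bin and the black one inside the red bin (centres within the bin's walls and below its rim); gauge, knobs, dish, pot and wrench are within 15 mm of where they stood, and all but the wrench upright within 17 degrees (x of good1 in the frame of blue_bin between -0.12 and 0.12 m and y of good1 in the frame of blue_bin between -0.06 and 0.06 m and z of each of good1, good2, good3 in the frame of blue_bin below 0.05 m and linear speed of each of good1, good2, good3, reject below 0.03 m/s and x of good2 in the frame of blue_bin between -0.12 and 0.12 m and y of good2 in the frame of blue_bin between -0.06 and 0.06 m and x of good3 in the frame of blue_bin between -0.12 and 0.12 m and y of good3 in the frame of blue_bin between -0.06 and 0.06 m and x of reject in the frame of red_bin between -0.12 and 0.12 m and y of reject in the frame of red_bin between -0.06 and 0.06 m and z of reject in the frame of red_bin below 0.05 m and distance of each of gauge, knob1, knob2, dish, pot, wrench from where it was at the start of the episode below 0.015 m and angle between each of gauge, knob1, knob2, dish, pot's own z axis and vertical below 0.3 rad); the robot touches nothing.
It fails at once if a collar is lifted: its centre more than 20 mm above its height on the tray (height (world z) of any of good1, good2, good3, reject above 0.099 m).
It fails at once if a collar is pinched or pressed with more than 12 N (contact force between the fingers and good1 above 12 N or contact force between the fingers and good2 above 12 N or contact force between the fingers and good3 above 12 N or contact force between the fingers and reject above 12 N).
It fails at once if the gauge, a knob, the dish, the pot or the wrench is moved more than 15 mm (distance of any of gauge, knob1, knob2, dish, pot, wrench from where it was at the start of the episode above 0.015 m).
It also fails if it takes over 61 s, if anything falls off the work surface, if the arm or the gripper's body presses on something with over 40 N, if the wrist force passes 120 N, or if a joint passes its speed limit or range.

ROBOT

A 6-joint arm with a two-finger parallel gripper is mounted at the origin on the work surface. World frame = base frame: x ahead of the robot, y to its left, z up, the work surface at z = 0. Lengths are in m, angles in rad, forces in N, time in s.
With the tool pointing down it reaches from about 0.375 to 0.9 m from the base axis. Payload 3.1 kg.
Tool frame: the origin (TCP) lies on the centre line of the jaws, within the pads' length; the fingertips stand 19 mm ahead of it and the grasp point (between the pads) is the TCP; z points along the fingers, y is the line along which they close (so a half turn about z gives the same grasp; the last joint's range is limited). The gripper opens to 85 mm and grips with 20 to 120 N. Pads are 22 mm wide; open, the fingers measure 114 mm over their backs; the gripper's body (76 mm by 85 mm) begins 54 mm behind the grasp point. The pads swing forward as they close: fully open they stand 13 mm farther back than shut.
Start: joints at [1.091, 0.527, 1.433, -0, 1.181, -0.178], TCP at [0.186, 0.597, 0.25] pointing down, gripper open.
Joint ranges: [-3.08, 3.08], [-0.75, 2.2], [0.22, 2.44], [-1.43, 4.57], [0, 2.65], [-2.85, 2.85]. Speed limits (rad/s): [2.79, 2.79, 3.14, 3.14, 3.14, 3.14].

INTERFACE

Orientations are given as a unit quaternion [x, y, z, w].
In Python, from station import manip, cams, sign_off gives the robot as it stands.
- The arm moves only by the tool carry_out, never from a script. Its argument "targets" is a list that holds one entry, the list of rows, each a list of 7 numbers: the shift along the tool's x, y, z in cm, then the turn, a rotation vector about the tool's x, y, z in degrees, then the finger opening in cm, from 0 to 8.54. A call has 1 to 12 rows; each row is the pose to reach, as a shift and turn from the pose commanded when the call began, along the tool's axes at that moment; what a row does not reach only later rows make up. A row lasts 1/12 s, in which the tool goes at most 41.7 mm and 7.16 degrees, less where a joint would pass 70% of its speed; a pose out of reach is approached as far as the arm can. A call with a gripper value outside its range is refused whole. The fingers move at their own pace and stop on an object; "force" is the grip in N (left out, the last holds). Time passes only in rows, so rows that repeat a pose let the fingers close. It gives the time, the measured TCP pose, the force, the opening and the grip force at its end, in the units of the state.
- manip.sense(): the state, without advancing time (a new reading comes with each control period).
- cams.snapshot(name): name is "scene" or "top" or "wrist"; returns the picture (384x512x3 uint8, red, green, blue); there is no depth.
- cams.camera_info(name): a dict with "K" (3x3 intrinsics, pixels), "T" (4x4, takes a point from camera to world coordinates). Camera axes: x right, y down, z forward; pixel columns grow to the right and rows downward; lengths in m; the calibration is good to about 2 mm. A picture is of the moment at which its call begins: read the wrist's pose just before it. camera_info takes no time and is no camera call; for the wrist camera it gives the pose at the moment of the call.
- sign_off(): hands the job in; it is judged then, once.
The state is a dict: "t": time; "q": joint angles; "qd": joint speeds; "tau": joint torques, N m; "tcp_pos": TCP position; "tool_rot": TCP orientation; "force": force on the tool from outside, world axes, zero at the start; "ft_torque": the same for the moment, N m; "finger_gap": opening from 0.0 (shut) to 1.0 (fully open); "gripper_force": force on a finger pad.
Only numpy, scipy, OpenCV 4.12 (cv2) and the standard library are available. Lean on these libraries where they do the work, as an engineer would, in place of code of your own. Each camera call takes 0.05 s, during which the arm holds its last target. There are 200 camera calls.

## Working session

There is one attempt and no reset: what is moved stays moved. The work goes in short steps, Python scripts to look and compute and a tool call to move; the robot and the scene stay as the last step left them, time stands still between calls to the robot, and variables do not carry over. Pictures are saved under pics/ and viewed, at most 10 in all, crops included, and the job is handed in when it is done.

Besides the shell and the picture viewer there is one more tool, called after "Request:" by a JSON object that holds its "method" and its "body". carry_out: Moves the arm, as the interface text tells. Its arguments: {"type":"object","properties":{"targets":{"type":"array"},"force":{"type":"number"}},"required":["targets"]}

```bash
mkdir -p pics; python3 - <<'E'
from station import manip,cams
import cv2,numpy as np
s=manip.sense();print({k:np.round(s[k],3) for k in('t','tcp_pos','tool_rot','finger_gap')})
for n in('scene','top'):
    im=cams.snapshot(n);cv2.imwrite(f'pics/{n}0.png',im[:,:,::-1]);c=cams.camera_info(n);print(n,np.round(c['K'],1).tolist(),np.round(c['T'],3).tolist())
E
```

```text
{'t': np.float64(0.0), 'tcp_pos': array([0.185, 0.596, 0.249]), 'tool_rot': array([ 0.15 ,  0.989, -0.001, -0.   ]), 'finger_gap': np.float64(0.996)}
scene [[491.5, 0.0, 241.4], [0.0, 491.5, 188.8], [0.0, 0.0, 1.0]] [[-0.869, 0.414, -0.27, 0.881], [0.494, 0.709, -0.503, 0.731], [-0.016, -0.571, -0.821, 1.328], [0.0, 0.0, 0.0, 1.0]]
top [[401.4, 0.0, 253.4], [0.0, 401.4, 190.0], [0.0, 0.0, 1.0]] [[-0.011, -0.983, 0.186, 0.217], [-1.0, 0.007, -0.023, -0.009], [0.021, -0.186, -0.982, 1.282], [0.0, 0.0, 0.0, 1.0]]
```

View pics/top0.png

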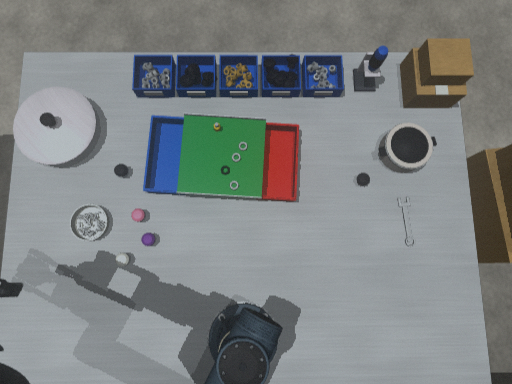

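View pics/scene0.png

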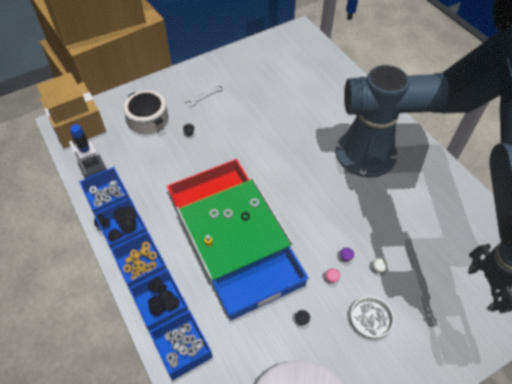

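The top view shows the tray at cols 180-267, rows 115-198, with the blue bin to its left (+y) and the red bin to its right. The ring candidates are steel at (242,146), (236,157) and (234,185), and black at (225,170). The yellow gauge is at (217,127). Look-alikes outside the tray are black knobs (121,170) and (363,180), pink (138,215), purple (148,239) and white (123,258), plus nuts in the back bins. I'll take the four rings on the tray, and check that with a close crop.

```bash
cat > h.py <<'E'
import numpy as np,cv2
from station import manip,cams
def w(px,z,n='top'):
    c=cams.camera_info(n);K,T=np.array(c['K']),np.array(c['T'])
    d=T[:3,:3]@np.linalg.inv(K)@[px[0],px[1],1];o=T[:3,3];return (o+d*(z-o[2])/d[2])[:2]
def rings(im):
    # components within the green tray which are not green
    hsv=cv2.cvtColor(im,cv2.COLOR_RGB2HSV)
    g=cv2.inRange(hsv,(45,90,40),(80,255,255))
    cs=max(cv2.findContours(g,0,2)[0],key=cv2.contourArea);hull=cv2.convexHull(cs)
    box=cv2.minAreaRect(hull)
    m=np.zeros_like(g);cv2.fillPoly(m,[hull],255);m=cv2.erode(m,np.ones((3,3)))
    r=m&~g;n,l,st,c=cv2.connectedComponentsWithStats(r)
    out=[(c[i],st[i,4],im[l==i].mean(0)) for i in range(1,n) if st[i,4]>8]
    return box,out
E
python3 - <<'E'
from h import *
im=cams.snapshot('top');b,o=rings(im)
P=np.array([w(p,.07) for p in cv2.boxPoints(b)]);print(b,P.round(4).tolist(),P.mean(0))
for c,a,col in o:print(c.round(1),a,col.round(),w(c,.082).round(4))
cv2.imwrite('pics/crop.png',cv2.resize(im[105:210,135:310,::-1],None,fx=4.5,fy=4.5,interpolation=2))
E
```

```text
((221.32879638671875, 155.2393035888672), (84.3978271484375, 76.91242980957031), 3.5763344764709473) [[0.4445, 0.1969], [0.6924, 0.1878], [0.674, -0.0796], [0.4263, -0.0607]] [0.5593015  0.06107393]
[216.7 126.3] 49 [113. 114.  74.] [0.6473 0.0754]
[242.7 145.6] 52 [116. 133. 125.] [ 0.5843 -0.0054]
[236. 157.] 53 [118. 135. 126.] [0.5478 0.0155]
[224.7 169.5] 27 [40. 55. 45.] [0.5084 0.0502]
[233.8 184.8] 53 [122. 139. 131.] [0.4601 0.0223]
```

View pics/crop.png

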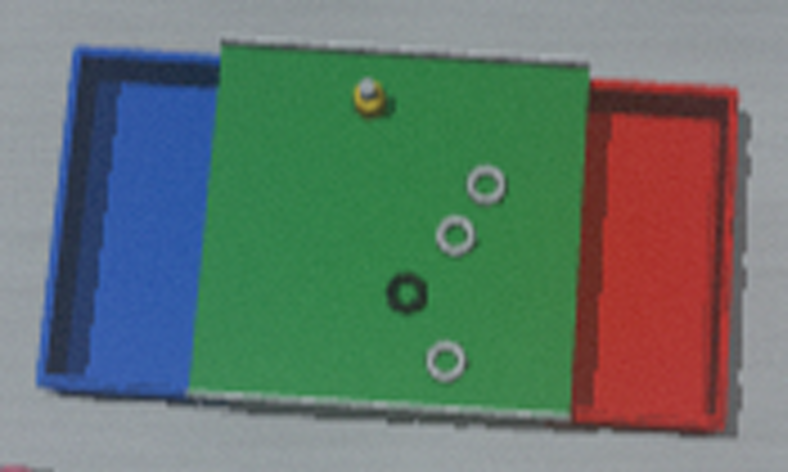

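The crop confirms the choice: three bright rings at (486,184), (455,236) and (446,361), a black ring at (407,293), and the gauge at (369,98), clear of every lane. I'll define a tray frame: centre (0.559, 0.061), u toward blue, lean 4°. The fingers close with their y axis along u, and each ring gets its own lane.

```bash
cat >> h.py <<'E'
from scipy.spatial.transform import Rotation as R
C=np.array([.559,.061]);a=np.radians(4);U=np.array([np.sin(a),np.cos(a)]);V=np.array([np.cos(a),-np.sin(a)])
def uv(p): d=np.array(p)[:2]-C;return np.array([d@U,d@V])
def go(u,v,z):
    s=manip.sense();r=R.from_quat(s['tool_rot']);p=np.r_[C+u*U+v*V,z]
    t=R.from_matrix(np.c_[np.r_[-V,0],np.r_[U,0],[0,0,-1.]])
    print('t',s['t'],'uv',uv(s['tcp_pos']).round(4),'z',s['tcp_pos'][2].round(4),'shift',(100*r.inv().apply(p-s['tcp_pos'])).round(2),'turn',(r.inv()*t).as_rotvec(True).round(2),'gap',s['finger_gap'])
E
python3 - <<'E'
from h import *
go(-.118,.03,.18)
for c,a_,col in rings(cams.snapshot('top'))[1]:print(uv(w(c,.082)).round(4))
E
```

```text
t 0.15 uv [ 0.5079 -0.4099] z 0.2495 shift [-57.21 -50.79   7.02] turn [ -0.1   -0.03 -13.29] gap 1.003180385893116
[0.0206 0.0871]
[-0.0645  0.0298]
[-0.0462 -0.008 ]
[-0.0139 -0.05  ]
[-0.0456 -0.096 ]
```

Request:
{"method": "carry_out", "body": {"targets": [[[-57.2,-50.8,7,0,0,-13.3,0],[-57.2,-50.8,7,0,0,-13.3,0],[-57.2,-50.8,7,0,0,-13.3,0],[-57.2,-50.8,7,0,0,-13.3,0],[-57.2,-50.8,7,0,0,-13.3,0],[-57.2,-50.8,7,0,0,-13.3,0],[-57.2,-50.8,7,0,0,-13.3,0],[-57.2,-50.8,7,0,0,-13.3,0],[-57.2,-50.8,7,0,0,-13.3,0],[-57.2,-50.8,7,0,0,-13.3,0],[-57.2,-50.8,7,0,0,-13.3,0],[-57.2,-50.8,7,0,0,-13.3,0]]], "force": 20}}

```text
t: 1.2
tcp_pos: [0.4434, 0.1688, 0.2047]
tool_rot: [0.035, 0.999, 0.0, 0.0]
force: [0.0, -0.1, 0.6]
finger_gap: 0.002
gripper_force: 0.0
```

```bash
python3 -c "
from h import *
go(-.118,.03,.18)"
```

```text
t 1.2 uv [ 0.0995 -0.1228] z 0.2047 shift [-15.28 -21.75   2.47] turn [0.01 0.01 0.  ] gap 0.001637624557534421
```

Request:
{"method": "carry_out", "body": {"targets": [[[-15,-21.5,2.4,0,0,0,0],[-15,-21.5,2.4,0,0,0,0],[-15,-21.5,2.4,0,0,0,0],[-15,-21.5,2.4,0,0,0,0],[-15,-21.5,2.4,0,0,0,0],[-15,-21.5,2.4,0,0,0,0],[-15,-21.5,2.4,0,0,0,0],[-15,-21.5,2.4,0,0,0,0],[-15,-21.5,2.4,0,0,0,0],[-15,-21.5,2.4,0,0,0,0],[-15,-21.5,2.4,0,0,0,0]]]}}

```text
t: 2.12
tcp_pos: [0.5761, -0.0524, 0.1808]
tool_rot: [0.034, 0.999, 0.0, -0.001]
force: [0.1, -0.3, -0.4]
finger_gap: -0.004
gripper_force: 0.0
```

```bash
python3 -c "
from h import *
go(-.118,.03,.096)"
```

```text
t 2.1167 uv [-0.1119  0.025 ] z 0.1808 shift [-0.51 -0.61  8.48] turn [ 0.04 -0.09  0.11] gap -0.004055784276160869
```

Request:
{"method": "carry_out", "body": {"targets": [[[-0.5,-0.6,3,0,0,0,0],[-0.5,-0.6,5,0,0,0,0],[-0.5,-0.6,6.5,0,0,0,0],[-0.5,-0.6,7.5,0,0,0,0],[-0.5,-0.6,8.2,0,0,0,0],[-0.5,-0.6,8.5,0,0,0,0],[-0.5,-0.6,8.5,0,0,0,0],[-0.5,-0.6,8.5,0,0,0,0]]]}}

```text
t: 2.78
tcp_pos: [0.5824, -0.0603, 0.0965]
tool_rot: [0.035, 0.999, -0.0, 0.001]
force: [0.7, -0.1, 0.5]
finger_gap: -0.001
gripper_force: 0.0
```

```bash
python3 - <<'E'
from h import *
go(-.118,.03,.096)
im=cams.snapshot('top');im2=cams.snapshot('scene')
cv2.imwrite('pics/c1.png',np.vstack([cv2.resize(im[100:215,140:310,::-1],(425,288)),cv2.resize(im2[150:320,160:310,::-1],(425,310))]))
E
```

```text
t 2.7833 uv [-0.1194  0.0318] z 0.0965 shift [0.18 0.14 0.05] turn [-0.02  0.07  0.04] gap -0.0005940950290648415
```

View pics/c1.png

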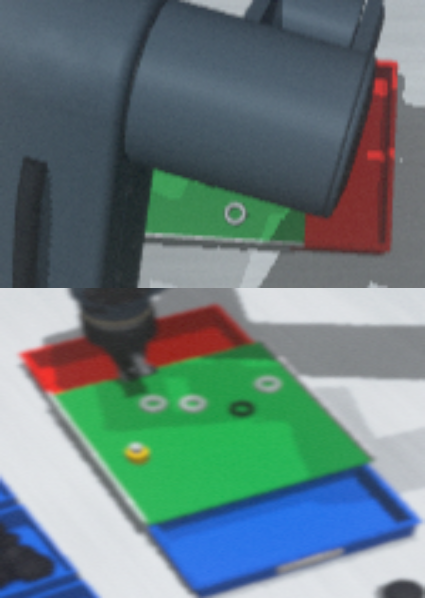

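The lower half shows the closed fingers at (140,370) behind the first ring at (152,403), in line with it. Pushing slowly.

Request:
{"method": "carry_out", "body": {"targets": [[[0.2,1,0,0,0,0,0],[0.2,1.6,0,0,0,0,0],[0.2,2.1,0,0,0,0,0],[0.2,2.6,0,0,0,0,0],[0.2,3.1,0,0,0,0,0],[0.2,3.7,0,0,0,0,0],[0.2,4.4,0,0,0,0,0],[0.2,5.2,0,0,0,0,0],[0.2,6.1,0,0,0,0,0],[0.2,7.1,0,0,0,0,0],[0.2,8.1,0,0,0,0,0],[0.2,9.1,0,0,0,0,0]]]}}

```text
t: 3.88
tcp_pos: [0.5863, 0.0316, 0.0958]
tool_rot: [0.035, 0.999, 0.0, -0.0]
force: [0.2, 0.7, -0.4]
finger_gap: 0.001
gripper_force: 0.1
```

```bash
python3 - <<'E'
from h import *
go(.12,.03,.096)
im2=cams.snapshot('scene')
cv2.imwrite('pics/c2.png',cv2.resize(im2[150:320,160:310,::-1],(450,510)))
E
```

```text
t 3.8833 uv [-0.0275  0.0293] z 0.0958 shift [-0.08 14.75 -0.02] turn [ 0.   -0.01  0.02] gap 0.000706337082128247
```

View pics/c2.png

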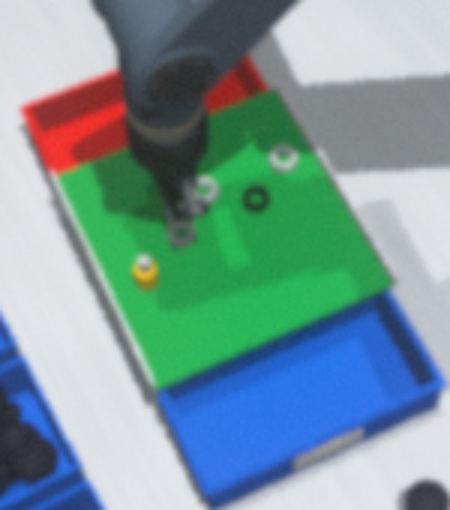

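The first ring, at (180,235), sits squarely in front of the fingers, the other three haven't moved, and the gauge at (145,270) is clear. I'll continue off the end.

Request:
{"method": "carry_out", "body": {"targets": [[[0,0.9,0,0,0,0,0],[0,2,0,0,0,0,0],[0,3.3,0,0,0,0,0],[0,4.7,0,0,0,0,0],[0,6.1,0,0,0,0,0],[0,7.5,0,0,0,0,0],[0,8.9,0,0,0,0,0],[0,10.3,0,0,0,0,0],[0,11.7,0,0,0,0,0],[0,13.1,0,0,0,0,0],[0,14.5,0,0,0,0,0],[0,15.6,0,0,0,0,0]]]}}

```text
t: 4.93
tcp_pos: [0.5972, 0.1878, 0.0958]
tool_rot: [0.035, 0.999, 0.0, 0.0]
force: [-0.4, -0.4, 1.4]
finger_gap: 0.001
gripper_force: 0.0
```

Request:
{"method": "carry_out", "body": {"targets": [[[0,0.6,0,0,0,0,0],[0,0.6,0,0,0,0,0],[0,0.6,-4,0,0,0,0],[0,0.6,-8,0,0,0,0],[0,0.6,-8,0,0,0,0]]]}}

```text
t: 5.35
tcp_pos: [0.6024, 0.1922, 0.1829]
tool_rot: [0.035, 0.999, 0.001, 0.007]
force: [1.4, 0.2, 0.6]
finger_gap: 0.004
gripper_force: 0.0
```

```bash
python3 - <<'E'
from h import *
go(-.103,-.008,.18)
im2=cams.snapshot('scene')
cv2.imwrite('pics/c3.png',cv2.resize(im2[150:320,160:310,::-1],(450,510)))
E
```

```text
t 5.35 uv [0.1339 0.0342] z 0.1829 shift [  4.21 -23.69   0.17] turn [ 0.15  0.78 -0.02] gap 0.003651207164553637
```

View pics/c3.png

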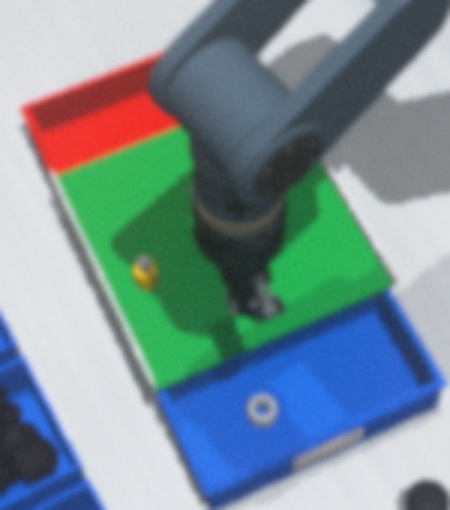

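The ring is lying in the blue bin at (262,408). Moving to the second one.

Request:
{"method": "carry_out", "body": {"targets": [[[4,-23.7,0,0,0,0,0],[4,-23.7,0,0,0,0,0],[4,-23.7,0,0,0,0,0],[4,-23.7,0,0,0,0,0],[4,-23.7,0,0,0,0,0],[4,-23.7,0,0,0,0,0],[4,-23.7,0,0,0,0,0],[4,-23.7,0,0,0,0,0],[4,-23.7,0,0,0,0,0],[4,-23.7,0,0,0,0,0]]]}}

```text
t: 6.23
tcp_pos: [0.541, -0.0407, 0.1754]
tool_rot: [0.034, 0.999, 0.0, -0.0]
force: [0.0, 0.2, -0.7]
finger_gap: 0.001
gripper_force: 0.0
```

```bash
python3 - <<'E'
from h import *
go(-.103,-.008,.096)
E
```

```text
t 6.2333 uv [-0.1027 -0.0109] z 0.1754 shift [-0.3  -0.03  7.94] turn [ 0.03 -0.05  0.06] gap 0.0014386973957705679
```

Request:
{"method": "carry_out", "body": {"targets": [[[-0.3,0,3,0,0,0,0],[-0.3,0,5,0,0,0,0],[-0.3,0,6.5,0,0,0,0],[-0.3,0,7.4,0,0,0,0],[-0.3,0,7.9,0,0,0,0],[-0.3,0,7.9,0,0,0,0],[-0.3,0,7.9,0,0,0,0]]]}}

```text
t: 6.82
tcp_pos: [0.5446, -0.0413, 0.0971]
tool_rot: [0.034, 0.999, -0.0, 0.0]
force: [0.3, -0.6, 1.4]
finger_gap: -0.001
gripper_force: 0.0
```

Request:
{"method": "carry_out", "body": {"targets": [[[0,0.8,0,0,0,0,0],[0,1.4,0,0,0,0,0],[0,1.9,0,0,0,0,0],[0,2.4,0,0,0,0,0],[0,2.9,0,0,0,0,0],[0,3.4,0,0,0,0,0],[0,4,0,0,0,0,0],[0,4.7,0,0,0,0,0],[0,5.5,0,0,0,0,0],[0,6.4,0,0,0,0,0],[0,7.4,0,0,0,0,0],[0,8.4,0,0,0,0,0]]]}}

```text
t: 7.82
tcp_pos: [0.55, 0.0429, 0.0968]
tool_rot: [0.035, 0.999, 0.0, -0.0]
force: [-0.4, -0.4, 0.7]
finger_gap: -0.002
gripper_force: 0.2
```

```bash
python3 - <<'E'
from h import *
go(.125,-.008,.096)
im2=cams.snapshot('scene')
cv2.imwrite('pics/c4.png',cv2.resize(im2[150:320,160:310,::-1],(450,510)))
E
```

```text
t 7.8167 uv [-0.0186 -0.0077] z 0.0968 shift [ 0.03 14.36  0.08] turn [ 0.   -0.    0.01] gap -0.002441723759563299
```

View pics/c4.png

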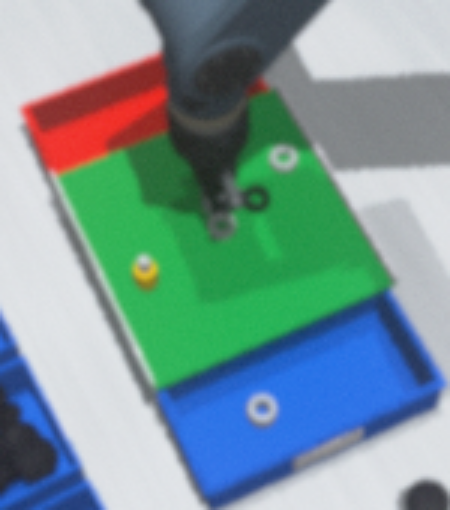

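The second ring, at (222,228), is in front of the fingers, and the black one is unmoved at (256,197). Continuing off the end.

Request:
{"method": "carry_out", "body": {"targets": [[[0,0.9,0,0,0,0,0],[0,2,0,0,0,0,0],[0,3.3,0,0,0,0,0],[0,4.7,0,0,0,0,0],[0,6.1,0,0,0,0,0],[0,7.5,0,0,0,0,0],[0,8.9,0,0,0,0,0],[0,10.3,0,0,0,0,0],[0,11.7,0,0,0,0,0],[0,13.1,0,0,0,0,0],[0,14.3,0,0,0,0,0],[0,15,0,0,0,0,0]]]}}

```text
t: 8.87
tcp_pos: [0.5606, 0.1935, 0.0968]
tool_rot: [0.034, 0.999, 0.0, 0.0]
force: [1.2, -0.4, -0.6]
finger_gap: -0.001
gripper_force: 0.0
```

Request:
{"method": "carry_out", "body": {"targets": [[[0,0.5,0,0,0,0,0],[0,0.5,0,0,0,0,0],[0,0.5,-4,0,0,0,0],[0,0.5,-8,0,0,0,0],[0,0.5,-8,0,0,0,0]]]}}

```text
t: 9.28
tcp_pos: [0.5655, 0.1968, 0.1834]
tool_rot: [0.035, 0.999, 0.001, 0.007]
force: [1.5, 0.1, 0.9]
finger_gap: -0.001
gripper_force: 0.0
```

```bash
python3 - <<'E'
from h import *
go(-.103,-.096,.18)
E
```

```text
t 9.2833 uv [ 0.1359 -0.003 ] z 0.1834 shift [  9.29 -23.89   0.15] turn [ 0.15  0.74 -0.02] gap -0.0012235344053238748
```

Request:
{"method": "carry_out", "body": {"targets": [[[9.3,-23.9,0,0,0.4,0,0],[9.3,-23.9,0,0,0.4,0,0],[9.3,-23.9,0,0,0.4,0,0],[9.3,-23.9,0,0,0.4,0,0],[9.3,-23.9,0,0,0.4,0,0],[9.3,-23.9,0,0,0.4,0,0],[9.3,-23.9,0,0,0.4,0,0],[9.3,-23.9,0,0,0.4,0,0],[9.3,-23.9,0,0,0.4,0,0],[9.3,-23.9,0,0,0.4,0,0]]]}}

```text
t: 10.12
tcp_pos: [0.4521, -0.0348, 0.1769]
tool_rot: [0.035, 0.999, 0.0, -0.003]
force: [-0.7, 0.6, 0.6]
finger_gap: -0.002
gripper_force: 0.0
```

```bash
python3 - <<'E'
from h import *
go(-.103,-.096,.096)
E
```

```text
t 10.1167 uv [-0.1031 -0.0999] z 0.1769 shift [-0.44  0.    8.09] turn [ 0.01 -0.34  0.03] gap -0.001557734731664151
```

Request:
{"method": "carry_out", "body": {"targets": [[[-0.4,0,3,0,-0.3,0,0],[-0.4,0,5,0,-0.3,0,0],[-0.4,0,6.5,0,-0.3,0,0],[-0.4,0,7.5,0,-0.3,0,0],[-0.4,0,8,0,-0.3,0,0],[-0.4,0,8,0,-0.3,0,0],[-0.4,0,8,0,-0.3,0,0]]]}}

```text
t: 10.7
tcp_pos: [0.4553, -0.0348, 0.0967]
tool_rot: [0.034, 0.999, 0.0, -0.001]
force: [-0.0, 0.9, 0.2]
finger_gap: 0.001
gripper_force: 0.0
```

```bash
python3 - <<'E'
from h import *
go(-.103,-.096,.096)
E
```

```text
t 10.7 uv [-0.1028 -0.0967] z 0.0967 shift [-0.07 -0.02  0.07] turn [ 0.   -0.09  0.12] gap 0.0010989346306760697
```

Request:
{"method": "carry_out", "body": {"targets": [[[0,0.8,0,0,0,0,0],[0,1.4,0,0,0,0,0],[0,1.9,0,0,0,0,0],[0,2.4,0,0,0,0,0],[0,2.9,0,0,0,0,0],[0,3.4,0,0,0,0,0],[0,4,0,0,0,0,0],[0,4.7,0,0,0,0,0],[0,5.5,0,0,0,0,0],[0,6.4,0,0,0,0,0],[0,7.4,0,0,0,0,0],[0,8.4,0,0,0,0,0]]]}}

```text
t: 11.7
tcp_pos: [0.4607, 0.0492, 0.0967]
tool_rot: [0.035, 0.999, 0.0, -0.001]
force: [0.7, -0.3, 0.3]
finger_gap: -0.002
gripper_force: 0.1
```

```bash
python3 - <<'E'
from h import *
go(.125,-.096,.096)
im2=cams.snapshot('scene')
cv2.imwrite('pics/c5.png',cv2.resize(im2[150:320,160:310,::-1],(450,510)))
E
```

```text
t 11.7 uv [-0.0186 -0.0973] z 0.0967 shift [-0.13 14.36  0.07] turn [ 0.   -0.11  0.01] gap -0.0022497431538818498
```

View pics/c5.png

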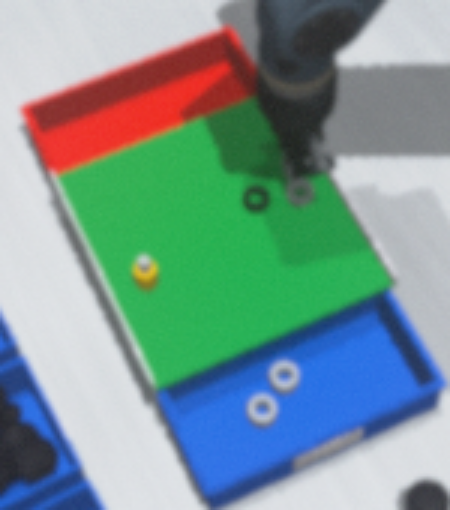

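Two rings are in the blue bin at (262,408) and (284,375). The third, at (300,190), is in front of the fingers, and the black one is still at (256,197).

Request:
{"method": "carry_out", "body": {"targets": [[[0,0.9,0,0,0,0,0],[0,2,0,0,0,0,0],[0,3.3,0,0,0,0,0],[0,4.7,0,0,0,0,0],[0,6.1,0,0,0,0,0],[0,7.5,0,0,0,0,0],[0,8.9,0,0,0,0,0],[0,10.3,0,0,0,0,0],[0,11.7,0,0,0,0,0],[0,13.1,0,0,0,0,0],[0,14.3,0,0,0,0,0],[0,15,0,0,0,0,0]]]}}

```text
t: 12.75
tcp_pos: [0.4711, 0.1995, 0.0968]
tool_rot: [0.034, 0.999, 0.0, -0.001]
force: [0.1, 0.5, -0.3]
finger_gap: 0.0
gripper_force: 0.0
```

Request:
{"method": "carry_out", "body": {"targets": [[[0,0.5,0,0,0,0,0],[0,0.5,0,0,0,0,0],[0,0.5,-4,0,0,0,0],[0,0.5,-8,0,0,0,0],[0,0.5,-8,0,0,0,0],[0,0.5,-8,0,0,0,0]]]}}

```text
t: 13.25
tcp_pos: [0.4732, 0.2026, 0.1788]
tool_rot: [0.035, 0.999, 0.001, 0.002]
force: [-0.3, 0.5, -0.7]
finger_gap: 0.001
gripper_force: 0.0
```

```bash
python3 - <<'E'
from h import *
go(.05,-.05,.18)
E
```

```text
t 13.25 uv [ 0.1352 -0.0955] z 0.1788 shift [-4.55 -8.52 -0.11] turn [ 0.07  0.2  -0.03] gap 0.0011585750566682727
```

Request:
{"method": "carry_out", "body": {"targets": [[[-4.5,-8.5,0,0,0,0,0],[-4.5,-8.5,0,0,0,0,0],[-4.5,-8.5,0,0,0,0,0],[-4.5,-8.5,0,0,0,0,0],[-4.5,-8.5,0,0,0,0,0],[-4.5,-8.5,0,0,0,0,0]]]}}

```text
t: 13.75
tcp_pos: [0.5092, 0.1152, 0.1758]
tool_rot: [0.035, 0.999, 0.0, -0.002]
force: [-0.2, -0.1, -0.4]
finger_gap: -0.003
gripper_force: 0.0
```

```bash
python3 - <<'E'
from h import *
go(.05,-.05,.096)
E
```

```text
t 13.75 uv [ 0.0506 -0.0535] z 0.1758 shift [-0.39 -0.06  7.98] turn [ 0.01 -0.27 -0.02] gap -0.0026365848450266593
```

Request:
{"method": "carry_out", "body": {"targets": [[[-0.3,0,3,0,-0.1,0,0],[-0.3,0,5,0,-0.1,0,0],[-0.3,0,6.5,0,-0.1,0,0],[-0.3,0,7.5,0,-0.1,0,0],[-0.3,0,7.9,0,-0.1,0,0],[-0.3,0,7.9,0,-0.1,0,0],[-0.3,0,7.9,0,-0.1,0,0]]]}}

```text
t: 14.33
tcp_pos: [0.5135, 0.1152, 0.098]
tool_rot: [0.034, 0.999, 0.0, 0.0]
force: [-0.5, 0.6, 0.8]
finger_gap: 0.0
gripper_force: 0.0
```

```bash
python3 - <<'E'
from h import *
go(.05,-.05,.096)
E
```

```text
t 14.3333 uv [ 0.0509 -0.0492] z 0.098 shift [ 0.08 -0.09  0.2 ] turn [0.   0.02 0.05] gap 4.336104444217259e-06
```

Request:
{"method": "carry_out", "body": {"targets": [[[0.1,-1,0.1,0,0,0,0],[0.1,-1.8,0.1,0,0,0,0],[0.1,-2.4,0.1,0,0,0,0],[0.1,-2.9,0.1,0,0,0,0],[0.1,-3.4,0.1,0,0,0,0],[0.1,-3.9,0.1,0,0,0,0],[0.1,-4.4,0.1,0,0,0,0],[0.1,-5,0.1,0,0,0,0],[0.1,-5.7,0.1,0,0,0,0],[0.1,-6.5,0.1,0,0,0,0],[0.1,-7.4,0.1,0,0,0,0],[0.1,-8.3,0.1,0,0,0,0]]]}}

```text
t: 15.33
tcp_pos: [0.5066, 0.0311, 0.0967]
tool_rot: [0.035, 0.999, -0.0, -0.0]
force: [-0.2, 0.2, 0.2]
finger_gap: -0.006
gripper_force: 0.1
```

```bash
python3 - <<'E'
from h import *
go(-.13,-.05,.096)
im2=cams.snapshot('scene')
cv2.imwrite('pics/c6.png',cv2.resize(im2[150:320,160:310,::-1],(450,510)))
E
```

```text
t 15.3333 uv [-0.0335 -0.0502] z 0.0967 shift [-0.02 -9.65  0.07] turn [-0.   -0.    0.02] gap -0.005713334420676052
```

View pics/c6.png

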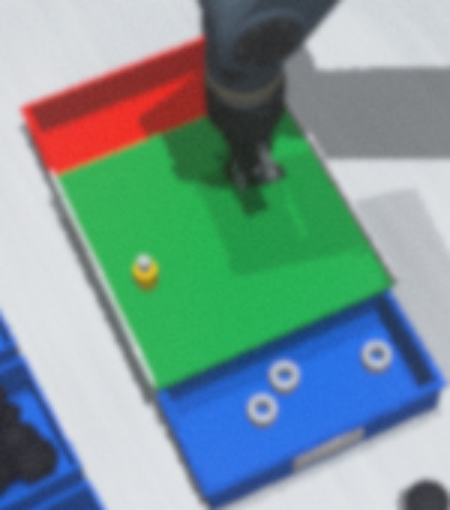

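All three steel rings are in the blue bin, at (262,408), (284,375) and (376,354). The black one is hidden behind the fingers, on the side being pushed. Continuing toward red.

Request:
{"method": "carry_out", "body": {"targets": [[[0,-0.8,0,0,0,0,0],[0,-1.7,0,0,0,0,0],[0,-2.7,0,0,0,0,0],[0,-3.7,0,0,0,0,0],[0,-4.7,0,0,0,0,0],[0,-5.7,0,0,0,0,0],[0,-6.7,0,0,0,0,0],[0,-7.7,0,0,0,0,0],[0,-8.7,0,0,0,0,0],[0,-9.5,0,0,0,0,0],[0,-10.1,0,0,0,0,0],[0,-10.3,0,0,0,0,0]]]}}

```text
t: 16.38
tcp_pos: [0.4996, -0.072, 0.0967]
tool_rot: [0.035, 0.999, -0.0, 0.0]
force: [-0.3, 0.2, -0.3]
finger_gap: 0.001
gripper_force: 0.0
```

Request:
{"method": "carry_out", "body": {"targets": [[[0,-0.3,0,0,0,0,0],[0,-0.3,0,0,0,0,0],[0,1,-4,0,0,0,0],[0,4,-8,0,0,0,0],[6,12,-10,0,0,0,0],[6,16,-10,0,0,0,0],[6,20,-10,0,0,0,0],[6,22,-10,0,0,0,0],[6,22,-10,0,0,0,0],[6,22,-10,0,0,0,0]]]}}

```text
t: 17.22
tcp_pos: [0.4534, 0.1582, 0.1974]
tool_rot: [0.031, 1.0, 0.001, 0.0]
force: [0.3, 0.3, 0.5]
finger_gap: 0.002
gripper_force: 0.0
```

```bash
python3 - <<'E'
from h import *
s=manip.sense();print(s['t'],s['tcp_pos'])
cv2.imwrite('pics/c7.png',cams.snapshot('scene')[:,:,::-1])
E
```

```text
17.2167 [0.45342748 0.15824969 0.19738794]
```

View pics/c7.png

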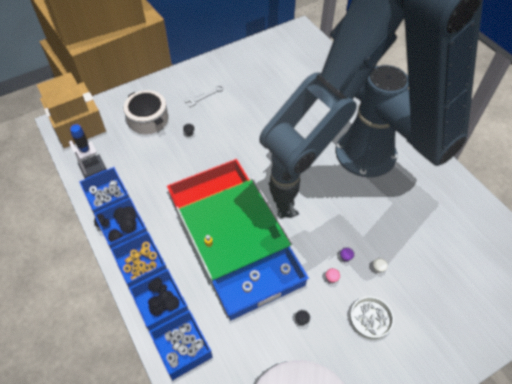

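The steel rings are in blue at (255,274), (248,286) and (286,268). The gauge at (208,240), knobs, dish, pot and wrench look unmoved. The black ring isn't visible on the tray, so I'll look for it in the red bin numerically from the top camera.

```bash
python3 - <<'E'
from h import *
im=cams.snapshot('top')
c=cams.camera_info('top');K=np.array(c['K']);Ti=np.linalg.inv(c['T'])
def px(u,v,z): p=Ti@np.r_[C+u*U+v*V,z,1];p=K@p[:3];return p[:2]/p[2]
for nm,sg in(('red',-1),('blue',1)):
    q=np.int32([px(sg*u,v,.004) for u,v in((.137,-.114),(.137,.114),(.229,.114),(.229,-.114))])
    m=np.zeros(im.shape[:2],np.uint8);cv2.fillPoly(m,[q],255)
    hsv=cv2.cvtColor(im,cv2.COLOR_RGB2HSV)
    lab=(hsv[:,:,1]<120)&(m>0)
    n,l,st,ce=cv2.connectedComponentsWithStats(lab.astype(np.uint8))
    for i in range(1,n):
        if st[i,4]>8:print(nm,ce[i].round(1),st[i],'uv',uv(w(ce[i],.018)).round(3),im[l==i].mean(0).round())
for k in((216.7,126.3),(121,170),(363,180)):x,y=map(int,k);print(k,im[y,x])
p=px(-.16,-.05,.02).astype(int);print(p);print(im[p[1]-10:p[1]+10,p[0]-8:p[0]+22,0])
E
```

```text
red [268.  176.5] [264 173   9   8  45] uv [-0.151 -0.049] [65. 52. 47.]
blue [166.3 160.9] [ 149  127   35   65 1702] uv [ 0.18  -0.018] [64. 77. 85.]
(216.7, 126.3) [ 98 105 105]
(121, 170) [65 68 70]
(363, 180) [67 69 71]
[270 176]
[[ 71  97 125 124 127 121 130 201 204 203 204 203 203 204 202 205 202 204
  202 205 203 202 202 205 202 203 205 203 205 200]
 [ 72  97 125 125 126 125 134 204 202 204 202 204 201 205 201 202 203 206
  202 201 206 204 204 202 205 205 201 207 204 203]
 [ 75 105 129 124 125 127 133 203 202 201 201 206 205 204 202 204 202 203
  205 204 204 204 204 203 202 203 202 205 203 203]
 [ 75 108 125 128 127 126 134 204 202 200 204 202 201 203 204 204 205 207
  208 203 202 203 203 201 203 204 204 201 205 204]
 [ 74 109 124 126 126 128 177 202 202 202 205 202 203 204 205 201 203 203
  201 202 203 205 204 204 204 203 204 202 203 203]
 [ 71 110 125 126 127 130 181 183 204 202 204 202 201 201 203 204 206 204
  204 205 205 202 204 203 204 201 207 204 202 203]
 [ 74 110 128 124 107  99 122 119 151 185 202 203 202 204 204 205 205 202
  202 203 205 204 203 202 206 204 205 203
[... 935 characters left out ...]
204 204 205 202 203 203
  203 203 203 205 204 204 205 205 206 204 206 178]
 [ 85 127 124 125 108 106 159 159 166 176 203 200 203 205 203 203 204 205
  204 203 207 205 203 206 205 204 205 206 205 178]
 [ 91 124 127 122 124 132 201 203 204 205 204 203 204 205 203 203 206 205
  205 202 203 205 206 206 205 204 206 203 203 175]
 [ 93 126 125 126 126 134 203 203 205 205 204 203 204 201 204 203 203 203
  206 204 206 201 203 203 208 206 206 203 205 176]
 [ 99 128 125 129 128 133 202 204 202 202 201 206 203 204 204 204 204 203
  207 204 203 205 205 207 205 206 203 206 206 177]
 [105 126 125 126 128 133 207 201 203 205 203 205 205 204 204 206 204 203
  202 205 205 202 207 205 204 204 205 203 205 179]]
```

The black ring lies flat in the red bin at tray u ≈ -0.15, so I'm handing the job in.

```bash
python3 -c "
from station import sign_off
print(sign_off())"
```

```text
the job is handed in; nothing more can be done
None
```

The job is handed in at about 17 s: the pictures show the three steel collars in the blue bin and the black one in the red bin, and the gauge and bench items looked unmoved, but sign-off gave no verdict.

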